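Clamp a hasp strap in the forge's lever vise and hold it

ROBOT

A 7-joint arm with a two-finger parallel gripper is mounted at the origin on the work surface. World frame = base frame: x ahead of the robot, y to its left, z up, the work surface at z = 0. Lengths are in m, angles in rad, forces in N, time in s.
With the tool pointing down it reaches from about 0.4 to 0.85 m from the base axis. Payload 10.4 kg.
Tool frame: the origin (TCP) lies between the finger pads; the fingertips stand 14 mm ahead of it and the grasp point (between the pads) lies 5 mm behind it; z points along the fingers, y is the direction in which the jaws open and shut (so a half turn about z gives the same grasp; the last joint's range is limited). The gripper opens to 87 mm and grips with 3 to 60 N. Pads are 19 mm wide; open, the fingers measure 117 mm over their backs; the gripper's body (75 mm by 190 mm) begins 51 mm behind the grasp point.
Start: joints at [1.118, 0.332, -0.065, 1.46, 0.022, 1.35, -0.088], TCP at [0.26, -0.568, 0.237] pointing down, gripper open.
Joint ranges: [-2.6, 2.6], [-0.5, 2.12], [-1.47, 1.34], [0.16, 2.42], [-1.27, 4.41], [0.06, 2.06], [-2.6, 2.6]. Speed limits (rad/s): [2.22, 2.22, 2.79, 2.79, 3.14, 3.14, 3.14].

INTERFACE

Orientations are given as a unit quaternion [x, y, z, w].
In Python, from bench import readout, camera, calibration, order gives the robot as it stands.
- The arm moves only by the tool apply_moves, never from a script. Its argument "deltas" is a list of rows, each an object with "translation": the shift along the world's x, y, z in m, a list of three; "turn": the turn, a rotation vector about the world's x, y, z in rad, a list of three; "hand": the finger opening in m, from 0 to 0.087. A call has 1 to 5 rows; each row shifts and turns the pose as measured when the row begins; what a row does not reach is not made up. A row lasts 1/10 s, in which the tool goes at most 50 mm and 8.59 degrees, less where a joint would pass 70% of its speed; a pose out of reach is approached as far as the arm can. A call with a gripper value outside its range is refused whole. The fingers move at their own pace and stop on an object; "newtons" is the grip in N (left out, the last holds). Time passes only in rows, so rows that do not move let the fingers close. It gives the time, the measured TCP pose, the force and the opening at its end, in the units of the state.
- readout.read_state(): the state, without advancing time (a new reading comes with each control period).
- camera(name): name is "side" or "top"; returns the picture (420x560x3 uint8, red, green, blue); there is no depth.
- calibration(name): a dict with "fx", "fy", "cx", "cy" (pixels), "extrinsics" (4x4, takes a point from world to camera coordinates). Camera axes: x right, y down, z forward; pixel columns grow to the right and rows downward; lengths in m; the calibration is good to about 2 mm. A picture is of the moment at which its call begins. calibration takes no time and is no camera call.
- order.close_job(): hands the job in, once; it reports no verdict.
The state is a dict: "time": time; "joint_positions": joint angles; "joint_vel": joint speeds; "joint_torque": joint torques, N m; "ee_pos": TCP position; "eef_rot": TCP orientation; "ft_force": force on the tool from outside, world axes, zero at the start; "torque": the same for the moment, N m; "width": finger opening in m.
Only numpy, scipy, OpenCV 4.12 (cv2) and the standard library are available. Lean on these libraries where they do the work, as an engineer would, in place of code of your own. Each camera call takes 0.05 s, during which the arm holds its last target. There are 200 camera calls.

TASK

Clamp the slotted hasp strap for the smith: lift it up and off its hook on the rack, stand it upright with its plain end down on the floor of the open vise jaws and let go of it, while the safety catch is still on. Then flip the safety catch right over, outwards, and only after that pull the vise's lever towards its stop until the strap is clamped tight and upright; the lever springs back, so finish while still holding it there. Leave the other two hanging pieces on their hooks.

Things in the scene. Friction and masses are not known exactly. Their poses are not given: they have to be found in the camera images.
- rack: Dark steel rack: a level bar (206 mm up, along y) on two posts, with three hooks of 8 mm round bar pointing to the rack's -x at y = -85, 0, +85 mm. Origin: underside centre, below the bar. Each hook runs level to x = -80 mm, top side 210 mm up, then turns up to 219 mm. A piece hangs on each, 70 mm in front of the bar; which on which varies.
- strap: Hasp strap: flat dark steel bar, 150 mm long (own z, up as it hangs), 44 wide (y), 12 thick (x), 0.3 to 0.55 kg. Origin: centre of its lower, plain end. Slot 24 mm wide from 66 to 106 mm above the origin, then 44 mm of solid bar. The slot's top edge rests on the hook: raise it 11 to 32 mm (best 20), then draw it off along the rack's -x.
- ringpiece: A steel ring, 76 mm outside, 12 mm thick, hanging on another hook; origin at its centre. To be left alone.
- eyebar: A short steel bar with an eye, 98 mm long, 22 to 34 mm wide, hanging on another hook; origin at the centre of its lower end. To be left alone.
- vise: Grey lever vise bolted to the bench. Origin: underside centre below the middle of the open slot. Jaws 80 mm wide (y), closing along x; open slot x = -9 to +9 mm, floor 55 and jaw tops 100 mm above the bench. Fixed jaw on +x, sliding jaw on -x, moved 10 mm per rad of lever. Body y -45 to +45 mm, 55 mm high before and behind the jaws; low base plate x -130 to 100, y -135 to 65.
- slot (a point): Centre of the slot's floor between the open jaws, 55 mm above the vise's origin; axes as the vise. The strap belongs with its lower end here, its 12 mm thickness along x.
- jaw: The vise's sliding jaw block, 50 x 90 x 45 mm; origin at the slot's floor in the middle of the open slot. It slides along the vise's +x by up to 7.5 mm.
- lever (a joint): Lever angle, rad: 0 at rest, leaning 0.30 from upright to the vise's +x; grows as its top is pulled to -x (to the robot); stop at 0.75. Pivot axis along the vise's y at x -20, z 45 mm; arm a 14 mm square bar at y -105 mm. Spring return: 4 N at the handle at 0, 8 N at 0.75. It grips the strap from about 0.6 and stiffens; clamped well from 0.63. Blocked near 0.1 while the catch stands.
- lever_grip (a point): Middle of the lever's handle, a round bar of 14 mm along the vise's y that sticks out 73 mm from the arm's top (y = -112 to -185 mm); this point is at y = -145 mm, 150 mm from the pivot. It can be gripped from above across x and turns between the fingers.
- catch (a joint): Safety catch angle, rad: near 0 it stands upright, its nose in the lever's way; grows as it is flipped outwards to the vise's -y; 1.5 = lying down. Hinge axis along the vise's x at y -105, z 22 mm, the catch at x -65 mm. It moves at under 1 N and falls over by itself beyond about 0.6.
- catch_tip (a point): Top of the catch's thumb tab, 115 mm straight above its hinge, 137 mm above the bench when upright. The tab is the top 40 mm, 20 mm along x, 14 mm along y. A nose 16 mm high, 70 mm above the hinge, points 49 mm to +x. Beside the tab on its +y side is 50 mm of free room.
Mind the look-alikes: they are no part of the job. Leave any orange or yellow look-alike of the strap alone.

How it is judged:
On the way, in this order (a step that is already met when the one before it is completed fails the run):
1. the strap is lifted off its hook and carried away from it in the gripper (distance of strap from where it was at the start of the episode above 0.1 m and height (world z) of strap above 0.09 m and contact force between strap and rack below 0.05 N and contact force between the fingers and strap above 0.5 N), for 0.1 s.
2. the strap stands in the open jaws, let go, with the catch still on (z of strap in the frame of slot between -0.01 and 0.008 m and x of strap in the frame of slot between -0.012 and 0.012 m and y of strap in the frame of slot between -0.025 and 0.025 m and angle between strap's own z axis and vertical below 0.35 rad and contact force between the fingers and strap below 0.1 N and value of joint catch below 0.3 rad), for 0.1 s.
3. the catch is flipped right over, the lever not yet pulled (value of joint catch above 1.2 rad and value of joint lever below 0.2 rad), for 0.1 s.
At the end, for the whole second after the job is handed in: The strap stands in the vise within 30 mm of the jaws' middle, lower end within 12 mm of the slot's floor, upright within 0.1 rad, squeezed by the sliding jaw with over 15 N; the catch lies flipped over (beyond 1.2 rad) and the robot still holds the lever beyond 0.55 rad, without touching the strap (value of joint lever above 0.55 rad and value of joint catch above 1.2 rad and contact force between jaw and strap above 15 N and angle between strap's own z axis and vertical below 0.1 rad and z of strap in the frame of slot between -0.01 and 0.012 m and y of strap in the frame of slot between -0.03 and 0.03 m and contact force between the fingers and strap below 0.1 N and contact force between any of the fingers, the arm and vise above 1.5 N and linear speed of strap below 0.02 m/s); the arm keeps its last pose, push and grip.
It fails at once if another hanging piece is knocked off or carried away (distance of any of ringpiece, eyebar from where it was at the start of the episode above 0.06 m).
It also fails if it takes over 72 s, if anything falls off the work surface, if the arm or the gripper's body presses on something with over 40 N, if the wrist force passes 120 N, or if a joint passes its speed limit or range.

## Working session

There is one attempt and no reset: what is moved stays moved. The work goes in short steps, Python scripts to look and compute and a tool call to move; the robot and the scene stay as the last step left them, time stands still between calls to the robot, and variables do not carry over. Pictures are saved under pics/ and viewed, about 8 in all and at most 12, crops included, and the job is handed in when it is done.

Besides the shell and the picture viewer there is one more tool, called after ">>>" as name([rows], argument=value, ...), one row to a line, values as JSON. apply_moves: Moves the arm, as the interface text tells. Its arguments: {"type":"object","properties":{"deltas":{"type":"array","items":{"type":"object","properties":{"translation":{"type":"array","items":{"type":"number"}},"turn":{"type":"array","items":{"type":"number"}},"hand":{"type":"number"}}}},"newtons":{"type":"number"}},"required":["deltas"]}

```bash
ls; mkdir -p pics; python3 - <<'E'
from bench import readout, camera, calibration
import cv2,numpy as np
np.set_printoptions(precision=4,suppress=True)
for n in ("side","top"):
    cv2.imwrite(f"pics/{n}0.png",camera(n)[:,:,::-1])
    c=calibration(n);print(n,c["fx"],c["fy"],c["cx"],c["cy"]);print(np.array(c["extrinsics"]))
print(readout.read_state())
E
```

```text
pics
side 464.89805821643716 464.89805821643716 282.3644285014397 208.09261639368597
[[-0.9401 -0.3407 -0.0076  0.5911]
 [-0.2544  0.7164 -0.6496  0.145 ]
 [ 0.2268 -0.6088 -0.7602  1.0873]
 [ 0.      0.      0.      1.    ]]
top 489.7168759457581 489.7168759457581 281.63887402969357 209.4702597497547
[[-0.001  -1.     -0.0034  0.1361]
 [-0.9907  0.0014 -0.1363  0.5705]
 [ 0.1363  0.0032 -0.9907  1.2306]
 [ 0.      0.      0.      1.    ]]
{'time': 0.1, 'joint_positions': array([ 1.1184,  0.3328, -0.0647,  1.4608,  0.0216,  1.3499, -0.0886]), 'joint_vel': array([ 0.0016,  0.0006,  0.0005, -0.0017, -0.0011, -0.0003,  0.0006]), 'joint_torque': array([  0.0015, -62.4547,   0.0249, -39.0716,  -0.0613,   0.0366,
         0.0001]), 'ee_pos': array([ 0.2603, -0.5679,  0.2359]), 'eef_rot': array([ 0.977 ,  0.2132, -0.0001, -0.0006]), 'ft_force': array([-0.0128,  0.1892,  0.5132]), 'torque': array([-0.0052, -0.0016,  0.0021]), 'width': 0.08740109467697903}
```

View pics/side0.png

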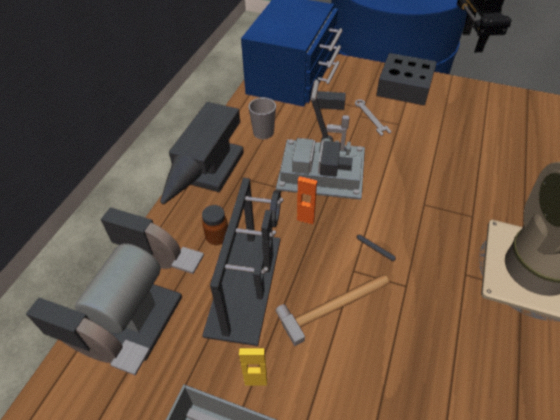

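View pics/top0.png

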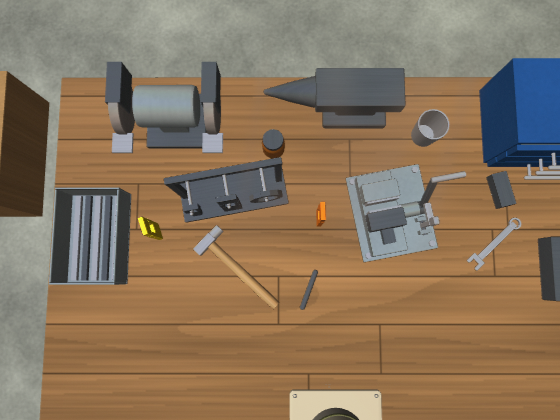

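The top view shows the rack at about (230,190) and the vise at (392,212). An orange look-alike stands between them at (321,213), and a yellow one is at (150,228). I'll zoom in on the rack and vise.

```bash
cat > h.py <<'E'
import numpy as np,cv2
from bench import readout,camera,calibration,order
np.set_printoptions(precision=4,suppress=True)
def ray(n,p):
    c=calibration(n);E=np.array(c["extrinsics"]);R=E[:3,:3];o=-R.T@E[:3,3]
    return o,R.T@np.array([(p[0]-c["cx"])/c["fx"],(p[1]-c["cy"])/c["fy"],1.])
def onz(n,p,z):
    o,d=ray(n,p);return o+d*(z-o[2])/d[2]
def tri(ps,pt):
    (a,u),(b,v)=ray("side",ps),ray("top",pt)
    s=np.linalg.lstsq(np.c_[u,-v],b-a,rcond=None)[0]
    p,q=a+s[0]*u,b+s[1]*v;return (p+q)/2,np.linalg.norm(p-q)
def proj(n,P):
    c=calibration(n);E=np.array(c["extrinsics"]);q=E[:3,:3]@np.array(P)+E[:3,3]
    return np.array([c["cx"]+c["fx"]*q[0]/q[2],c["cy"]+c["fy"]*q[1]/q[2]])
def crop(img,x,y,w,h,s):
    return cv2.resize(img[y:y+h,x:x+w],None,fx=s,fy=s,interpolation=cv2.INTER_CUBIC)
E
python3 - <<'E'
from h import *
s=cv2.imread("pics/side0.png");t=cv2.imread("pics/top0.png")
a=np.vstack([crop(s,200,170,100,75,4),crop(t,160,150,100,75,4)][:2])
# left: rack (side, top), right: vise
L=np.vstack([crop(s,195,175,133,100,3),crop(t,160,140,133,100,3)])
R=np.vstack([crop(s,270,80,133,100,3),crop(t,340,155,133,100,3)])
im=np.clip(np.hstack([L,R]).astype(float)*1.5,0,255).astype(np.uint8)
cv2.imwrite("pics/z1.png",im);print(im.shape)
E
```

```text
(600, 798, 3)
```

View pics/z1.png

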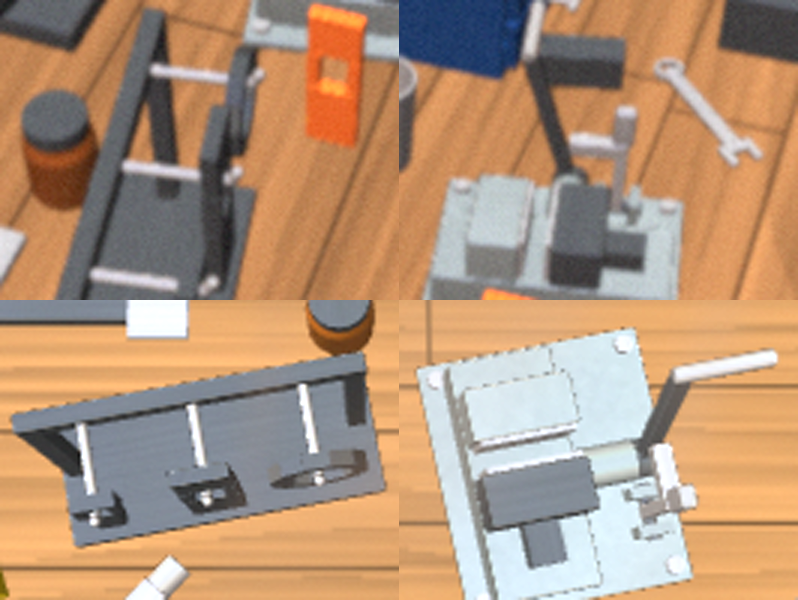

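The middle hook carries the strap, the left (+y) hook the eyebar and the right (-y) hook the ring. In the top view the vise's catch tab is near (436,221) and the handle runs from (433,180) to (464,174).

```bash
python3 - <<'E'
from h import *
T=[(191.7,213.3),(229.3,205.7),(266.3,199.3)];B=[(187.3,182.3),(224.3,175.3),(261,169)]
S=[(280.3,200),(273.3,233.3),(265,270)][::-1]
for t,s in zip(T,S): print("tip",onz("top",t,.219),"tri",tri(s,t))
tips=np.array([onz("top",t,.217) for t in T]);print("hook spacing",np.linalg.norm(np.diff(tips,axis=0),axis=1))
d=tips[0]-tips[2];yaw=np.arctan2(-d[0],d[1]);print("rack yaw from tips",yaw)
for t,b in zip(T,B):
    v=onz("top",b,.21)-onz("top",t,.215);print("hook dir yaw",np.arctan2(v[1],v[0]),np.linalg.norm(v))
# vise
f=lambda x,y:(340+(x-399)/3,155+(y-300)/3)
g=lambda x,y:(270+(x-399)/3,80+y/3)
print("catch tip",onz("top",f(686,494),.137),tri(g(625,112),f(686,494)))
h0,h1=onz("top",f(678,376),.188),onz("top",f(772,357),.188);print("handle",h0,h1,np.linalg.norm(h1-h0))
d=h0-h1;print("vise yaw handle",np.arctan2(-d[0],d[1]))
sc={k:onz("top",f(*p),.012) for k,p in dict(FL=(435,378),FR=(624,343),NR=(677,566)).items()}
for k in sc:print(k,sc[k])
d=sc["FL"]-sc["FR"];print("yaw screws",np.arctan2(-d[0],d[1]),np.linalg.norm(d)); d=sc["FR"]-sc["NR"];print(np.arctan2(d[1],d[0]),np.linalg.norm(d))
for p in [(465,393),(570,375),(478,437),(580,425),(483,475),(590,457),(490,530),(598,510)]: print("jaw",p,onz("top",f(*p),.1))
E
```

```text
tip [0.5377 0.3347 0.219 ] tri (array([0.5388, 0.3364, 0.21  ]), np.float64(9.989930666853089e-05))
tip [0.5546 0.2514 0.219 ] tri (array([0.5552, 0.2523, 0.2092]), np.float64(0.0016903560299161438))
tip [0.5689 0.169  0.219 ] tri (array([0.5701, 0.1693, 0.2122]), np.float64(0.0002038786958443693))
hook spacing [0.0852 0.0837]
rack yaw from tips 0.1863715025611153
hook dir yaw 0.1747996863904706 0.07258797402719531
hook dir yaw 0.18047545375110344 0.07162810821457931
hook dir yaw 0.17474237814719482 0.07162525721032982
catch tip [ 0.5322 -0.2318  0.137 ] (array([ 0.5325, -0.2331,  0.1331]), np.float64(0.00041389305192676213))
handle [ 0.6175 -0.2137  0.188 ] [ 0.6322 -0.2865  0.188 ] 0.07431977064462983
vise yaw handle 0.1997712494943839
FL [ 0.6509 -0.0524  0.012 ]
FR [ 0.6824 -0.2216  0.012 ]
NR [ 0.4834 -0.2603  0.012 ]
yaw screws 0.18404870148495936 0.1721393663427942
0.19203670988419855 0.2027393701477218
jaw (465, 393) [ 0.6209 -0.0643  0.1   ]
jaw (570, 375) [ 0.6359 -0.1517  0.1   ]
jaw (478, 437) [ 0.584  -0.0742  0.1   ]
jaw (580, 425) [ 0.5939 -0.1585  0.1   ]
jaw (483, 475) [ 0.5524 -0.0775  0.1   ]
jaw (590, 457) [ 0.5672 -0.1659  0.1   ]
jaw (490, 530) [ 0.5071 -0.0821  0.1   ]
jaw (598, 510) [ 0.5234 -0.1709  0.1   ]
```

>>> apply_moves([
  {"translation": [0.01,0.025,0.04],"turn": [0,0,0.14],"hand": 0.06},
  {"translation": [0.01,0.025,0.04],"turn": [0,0,0.14],"hand": 0.06},
  {"translation": [0.01,0.025,0.04],"turn": [0,0,0.14],"hand": 0.06},
  {"translation": [0.01,0.025,0.04],"turn": [0,0,0.14],"hand": 0.06},
  {"translation": [0.016,0.045,0],"turn": [0,0,0.14],"hand": 0.06},
])

```text
time: 0.6
ee_pos: [0.3121, -0.4207, 0.3957]
eef_rot: [0.841, 0.541, -0.005, -0.004]
ft_force: [0.6, 1.2, -0.1]
width: 0.0618
```

>>> apply_moves([
  {"translation": [0.016,0.045,0],"turn": [0,0,0.14],"hand": 0.06},
  {"translation": [0.016,0.045,0],"turn": [0,0,0.14],"hand": 0.06},
  {"translation": [0.016,0.045,0],"turn": [0,0,0.14],"hand": 0.06},
  {"translation": [0.016,0.045,0],"turn": [0,0,0.1],"hand": 0.06},
  {"translation": [0.016,0.045,0],"turn": [0,0,0.05],"hand": 0.06},
])

```text
time: 1.1
ee_pos: [0.3932, -0.1866, 0.396]
eef_rot: [0.645, 0.764, -0.006, -0.002]
ft_force: [1.6, -0.5, 0.1]
width: 0.0603
```

>>> apply_moves([
  {"translation": [0.016,0.045,0],"turn": [0,0,0],"hand": 0.06},
  {"translation": [0.016,0.045,0],"turn": [0,0,0],"hand": 0.06},
  {"translation": [0.016,0.045,0],"turn": [0,0,0],"hand": 0.06},
  {"translation": [0.016,0.045,0],"turn": [0,0,0],"hand": 0.06},
  {"translation": [0.01,0.03,0],"turn": [0,0,0],"hand": 0.06},
])

```text
time: 1.6
ee_pos: [0.4674, 0.0352, 0.3957]
eef_rot: [0.643, 0.766, -0.007, -0.001]
ft_force: [0.9, -0.2, -0.1]
width: 0.06
```

>>> apply_moves([
  {"translation": [0.018,0.044,0],"turn": [0,0,0],"hand": 0.06},
  {"translation": [0.018,0.044,0],"turn": [0,0,0],"hand": 0.06},
  {"translation": [0.018,0.044,0],"turn": [0,0,0],"hand": 0.06},
  {"translation": [0.018,0.044,0],"turn": [0,0,0],"hand": 0.06},
  {"translation": [0.018,0.04,0],"turn": [0,0,0],"hand": 0.06},
])

```text
time: 2.1
ee_pos: [0.5592, 0.2565, 0.3951]
eef_rot: [0.646, 0.763, -0.007, 0.0]
ft_force: [0.6, -1.3, 1.3]
width: 0.0603
```

```bash
python3 - <<'E'
from h import *
print("strap top est",onz("top",(227.7,196),.254), "expected px of (.5616,.2531,.254)",proj("top",(.5616,.2531,.254)))
t=cv2.imread("pics/top0.png");print(t[188:206,222:234].sum(2)//3)
E
```

```text
strap top est [0.5707 0.2512 0.254 ] expected px of (.5616,.2531,.254) [226.7651 200.1595]
[[ 96  96 114 169 172 119  94  92  93  93  95  95]
 [ 93  93  78 165 176 134  89  93  95  95  95  94]
 [ 95  95  95 166 174 146  87  91  94  92  92  94]
 [ 94  94  93 167 176 153  92  91  95  95  96  94]
 [ 95  95  95 142 172 162  97  94  96  97  97  96]
 [ 96  95  96 124 169 168 106  94  93  95  94  95]
 [ 96  95  93 113 167 172 121  99  91  85  87  89]
 [ 95  96  78  69 118 123 123  98  93  92  92  93]
 [ 89  94  96  93  94  93  92  92  91  92  92  93]
 [ 93  94  93  92  92  95  93  93  92  92  93  94]
 [ 94  94  90  93  93  93  93  91  91  92  93  93]
 [ 94  93  93  93  94  93  94  92  89  92  86  67]
 [ 93  92  93  89  90  70  55  45  32  39  38  39]
 [ 66  48  30  29  36  37  38  38  40  39  39  40]
 [ 37  35  38  39  38  38  40  42  39  41  41  42]
 [ 38  38  38  40  38  47  72  93  66  76  92  93]
 [ 38  50  36  62  76 148 150 129  86  91  94  94]
 [ 41  37  33  71  89 115 129 114  58  89  93  93]]
```

>>> apply_moves([
  {"translation": [0.006,-0.004,-0.03],"turn": [0.0107,-0.009,0.01],"hand": 0.06},
  {"translation": [0,0,-0.04],"turn": [0,0,0],"hand": 0.06},
  {"translation": [0,0,-0.04],"turn": [0,0,0],"hand": 0.06},
  {"translation": [0,0,-0.02],"turn": [0,0,0],"hand": 0.06},
])

```text
time: 2.5
ee_pos: [0.5632, 0.266, 0.2596]
eef_rot: [0.635, 0.772, 0.002, -0.004]
ft_force: [-0.4, 0.0, 0.7]
width: 0.0598
```

```bash
python3 - <<'E'
from h import *
print(readout.read_state()["ee_pos"],readout.read_state()["eef_rot"])
s=camera("side")[:,:,::-1];t=camera("top")[:,:,::-1]
im=np.hstack([crop(s,190,140,130,150,3),crop(t,160,130,130,150,3)])
cv2.imwrite("pics/z2.png",np.clip(im*1.6,0,255).astype(np.uint8))
E
```

```text
[0.5632 0.266  0.2596] [ 0.6354  0.7721  0.0021 -0.0039]
```

View pics/z2.png

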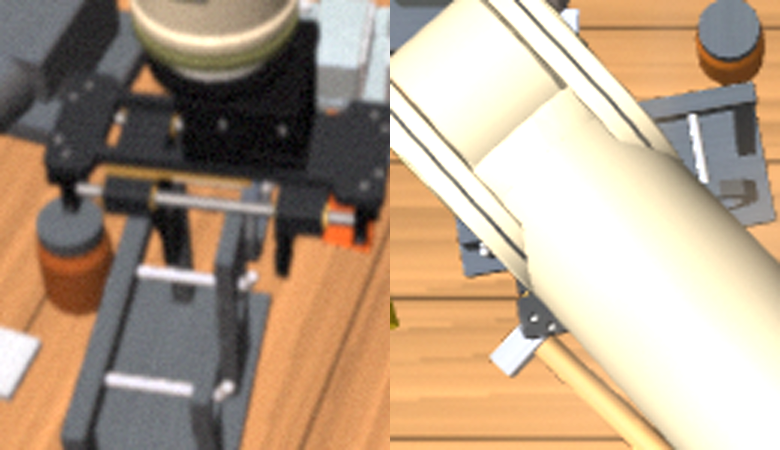

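The fingers straddle the strap, but y has drifted by +13 mm. I'll correct that, descend and grip.

>>> apply_moves([
  {"translation": [0.002,-0.013,0],"turn": [0.008,0.003,-0.015],"hand": 0.06},
  {"translation": [0,0,0],"turn": [0,0,0],"hand": 0.06},
])

```text
time: 2.8
ee_pos: [0.5653, 0.2526, 0.2617]
eef_rot: [0.641, 0.767, 0.004, -0.008]
ft_force: [0.2, -0.5, -0.1]
width: 0.0602
```

>>> apply_moves([
  {"translation": [0,0,-0.013],"turn": [-0.0164,-0.0071,0],"hand": 0.06},
  {"translation": [0,0,-0.013],"turn": [0,0,0],"hand": 0.06},
  {"translation": [0,0,0],"turn": [0,0,0],"hand": 0.06},
])

```text
time: 3.1
ee_pos: [0.5657, 0.2543, 0.2363]
eef_rot: [0.641, 0.768, 0.001, 0.002]
ft_force: [-0.7, -0.7, 0.2]
width: 0.0604
```

>>> apply_moves([
  {"translation": [0,0,0],"turn": [0,0,0],"hand": 0.03},
  {"translation": [0,0,0],"turn": [0,0,0],"hand": 0.0},
  {"translation": [0,0,0],"turn": [0,0,0],"hand": 0.0},
  {"translation": [0,0,0],"turn": [0,0,0],"hand": 0.0},
  {"translation": [0,0,0],"turn": [0,0,0],"hand": 0.0},
], newtons=45)

```text
time: 3.6
ee_pos: [0.5654, 0.2556, 0.237]
eef_rot: [0.64, 0.768, 0.002, 0.002]
ft_force: [-0.3, -0.9, 0.4]
width: 0.0281
```

>>> apply_moves([
  {"translation": [0,0,0.007],"turn": [0,0,0],"hand": 0.0},
  {"translation": [0,0,0.007],"turn": [0,0,0],"hand": 0.0},
  {"translation": [0,0,0.006],"turn": [0,0,0],"hand": 0.0},
  {"translation": [0,0,0],"turn": [0,0,0],"hand": 0.0},
])

```text
time: 4.0
ee_pos: [0.5654, 0.2553, 0.2587]
eef_rot: [0.64, 0.768, 0.001, 0.002]
ft_force: [-0.6, 0.4, -3.3]
width: 0.0116
```

The grip only closed partway through the lift, so I need to see how high the strap really is.

```bash
python3 - <<'E'
from h import *
print(readout.read_state()["ft_force"])
s=camera("side")[:,:,::-1]
im=crop(s,225,185,80,90,6)
cv2.imwrite("pics/z3.png",np.clip(im*1.8,0,255).astype(np.uint8))
z=0.104
for dz in (0,.01,.02): print(dz,"bottom px",proj("side",(.565,.2545,z+dz)),"top",proj("side",(.565,.2545,z+dz+.15)))
E
```

```text
[-0.5511  0.3886 -3.2813]
0 bottom px [269.3154 263.0638] top [266.9907 218.064 ]
0.01 bottom px [269.1773 260.3917] top [266.8138 214.6396]
0.02 bottom px [269.0371 257.6775] top [266.6338 211.1541]
```

View pics/z3.png

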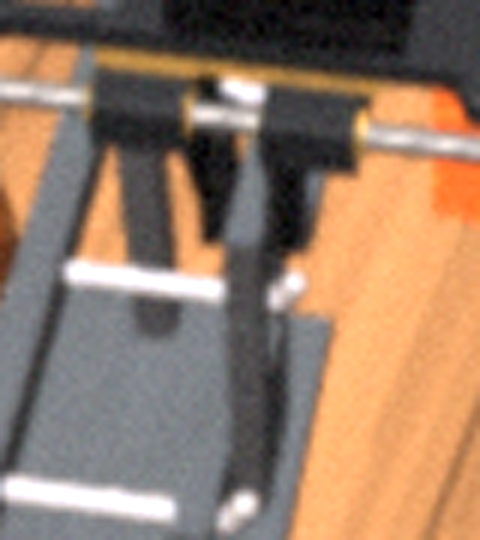

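```bash
python3 - <<'E'
from h import *
c=np.array([.565,.2545]);ya=np.array([-.18,.983]);
for dz in (0,.007,.014,.02): print(dz,[(proj("side",(*(c+k*ya),.254+dz))-[225,185])*6 for k in(.022,-.022)],"slot bottom near",(proj("side",(*(c+.022*ya),.170+dz))-[225,185])*6)
print("tip near",(proj("side",(*(c+.0095*ya+np.array([.983,.18])*.012),.2447))-[225,185])*6,(proj("side",(*(c+.0095*ya-np.array([.983,.18])*.012),.2447))-[225,185])*6)
E
```

```text
0 [array([238.5084, 253.3038]), array([264.9516, 145.2163])] slot bottom near [247.8016 411.2689]
0.007 [array([237.6708, 239.0662]), array([264.3015, 130.7793])] slot bottom near [247.0769 398.9502]
0.014 [array([236.8226, 224.6489]), array([263.6434, 116.166 ])] slot bottom near [246.3437 386.4868]
0.02 [array([236.087 , 212.1454]), array([263.0729, 103.4973])] slot bottom near [245.7083 375.6868]
tip near [209.4475 235.786 ] [285.1118 245.4425]
```

The strap is only about 6 mm up and held by the fingertips. I'll set it back on the hook, grip lower and wait for the fingers to close.

>>> apply_moves([
  {"translation": [0,0,-0.004],"turn": [0,0,0],"hand": 0.0},
  {"translation": [0,0,-0.004],"turn": [0,0,0],"hand": 0.0},
  {"translation": [0,0,0],"turn": [0,0,0],"hand": 0.024},
  {"translation": [0,0,0],"turn": [0,0,0],"hand": 0.024},
  {"translation": [0,0,0],"turn": [0,0,0],"hand": 0.024},
])

```text
time: 4.55
ee_pos: [0.5656, 0.2556, 0.2503]
eef_rot: [0.64, 0.768, 0.002, 0.002]
ft_force: [0.3, 0.0, -0.4]
width: 0.0225
```

>>> apply_moves([
  {"translation": [0,0,-0.008],"turn": [0,0,0],"hand": 0.024},
  {"translation": [0,0,-0.008],"turn": [0,0,0],"hand": 0.024},
  {"translation": [0,0,0],"turn": [0,0,0],"hand": 0.0},
  {"translation": [0,0,0],"turn": [0,0,0],"hand": 0.0},
  {"translation": [0,0,0],"turn": [0,0,0],"hand": 0.0},
])

```text
time: 5.05
ee_pos: [0.5648, 0.2561, 0.2329]
eef_rot: [0.64, 0.768, 0.002, 0.001]
ft_force: [4.3, 0.8, 3.1]
width: 0.012
```

>>> apply_moves([
  {"translation": [0,0,0],"turn": [0,0,0],"hand": 0.0},
  {"translation": [0,0,0],"turn": [0,0,0],"hand": 0.0},
])

```text
time: 5.25
ee_pos: [0.5649, 0.2561, 0.2328]
eef_rot: [0.64, 0.768, 0.002, 0.001]
ft_force: [-0.4, -0.1, 4.1]
width: 0.0117
```

>>> apply_moves([
  {"translation": [0,0,0.007],"turn": [0,0,0],"hand": 0.0},
  {"translation": [0,0,0.007],"turn": [0,0,0],"hand": 0.0},
  {"translation": [0,0,0.007],"turn": [0,0,0],"hand": 0.0},
  {"translation": [0,0,0],"turn": [0,0,0],"hand": 0.0},
])

```text
time: 5.65
ee_pos: [0.5636, 0.2552, 0.2531]
eef_rot: [0.64, 0.768, -0.0, 0.0]
ft_force: [-0.4, 0.6, -3.5]
width: 0.0118
```

```bash
python3 - <<'E'
from h import *
print(readout.read_state()["ft_force"],readout.read_state()["ee_pos"])
s=camera("side")[:,:,::-1]
np.save("pics/s.npy",s[200:275,255:285].mean(2)); 
c=np.array([.565,.2555]);ya=np.array([-.18,.983])
for dz in (0,.014,.02,.026): print(dz,[proj("side",(*(c+k*ya),.254+dz)) for k in(.022,-.022)])
print(s[204:236,260:274].mean(2).astype(int))
E
```

```text
[-0.3912  0.6029 -3.4526] [0.5636 0.2552 0.2531]
0 [array([264.5531, 227.6215]), array([268.9697, 209.5816])]
0.014 [array([264.2694, 222.8473]), array([268.7492, 204.7411])]
0.02 [array([264.1456, 220.7641]), array([268.653 , 202.6302])]
0.026 [array([264.0205, 218.6581]), array([268.5558, 200.4969])]
[[ 66  59  61  59  62  68  85  79  71  61  43  36  39  36]
 [107  99  91  88  85  87  96  90  80  67  46  34  35  34]
 [112 111 115 119 120 125 125 113 100  68  51  39  40  37]
 [ 86  95 105 114 127 127 124 117  94  60  41  37  40  38]
 [ 51  60  68  73  85  87  86  81  70  42  38  34  40  38]
 [ 24  32  38  42  44  51  57  59  55  35  30  27  29  26]
 [ 16  27  26  27  30  45  62  66  60  34  23  25  23  26]
 [ 12  14  21  20  33  63  69  69  60  36  17  24  19  18]
 [ 12  16  18  24  46  71  76  69  57  32  22  23  22  17]
 [  4  19  12  26  42  69  76  71  61  37  22  24  21  20]
 [ 11  15  19  27  49  71  74  74  65  47  26  18  21  21]
 [ 10   8  22  35  64  70  72  73  73  59  31  24  13  17]
 [ 10  17  18  45  70  72  69  73  72  60  35  17  13  13]
 [  7  12  23  46  67  72  74
[... 392 characters left out ...]
5  25  36  39  43  43  42  39  28  24  21  15  11]
 [ 22  15  27  35  45  42  43  43  38  30  20  19  19  12]
 [ 35  17  28  39  41  43  45  44  36  28  23  20  17  13]
 [ 48  40  44  44  43  39  43  41  43  33  23  19  16  13]
 [ 79  68  57  48  43  47  44  43  38  30  23  19  22  18]
 [ 98  81  67  55  49  42  47  43  43  32  28  30  45  48]
 [104  85  77  63  48  47  46  45  42  32  31  46  74 100]
 [126 115 107  83  56  47  45  40  40  32  40  66 102 138]
 [149 150 139 103  57  41  43  42  38  35  51  86 120 145]
 [155 150 143 115  67  45  43  45  41  42  64 106 119 125]
 [133 136 131 107  65  45  47  46  52  49  69 106 108  96]
 [103 104  97  85  57  47  47  50  55  52  70 100  95  79]]
```

The lift is about 19–20 mm, which is right. Now I'll draw it off along the rack's -x.

>>> apply_moves([
  {"translation": [-0.012,-0.0022,0],"turn": [0,0,0],"hand": 0.0},
  {"translation": [-0.02,-0.0036,0],"turn": [0,0,0],"hand": 0.0},
  {"translation": [-0.025,-0.0045,0],"turn": [0,0,0],"hand": 0.0},
  {"translation": [-0.025,-0.0045,0],"turn": [0,0,0],"hand": 0.0},
  {"translation": [-0.01,-0.002,0],"turn": [0,0,0],"hand": 0.0},
])

```text
time: 6.2
ee_pos: [0.4686, 0.2374, 0.2499]
eef_rot: [0.64, 0.768, -0.002, -0.001]
ft_force: [-0.9, 0.8, -4.3]
width: 0.0118
```

>>> apply_moves([
  {"translation": [-0.005,-0.005,0.03],"turn": [0,0,0],"hand": 0.0},
  {"translation": [0,-0.02,0.04],"turn": [0,0,0],"hand": 0.0},
  {"translation": [0,-0.03,0.03],"turn": [0,0,0],"hand": 0.0},
  {"translation": [0.005,-0.045,0.01],"turn": [0,0,0],"hand": 0.0},
  {"translation": [0.01,-0.045,0],"turn": [0,0,0],"hand": 0.0},
])

```text
time: 6.7
ee_pos: [0.4747, 0.0941, 0.3642]
eef_rot: [0.635, 0.773, -0.002, -0.0]
ft_force: [1.7, -0.2, -4.7]
width: 0.0118
```

```bash
python3 - <<'E'
from h import *
t=cv2.imread("pics/top0.png")
im=crop(t,345,162,98,72,8)
o=np.array([.576,-.115]);th=.19;R=np.array([[np.cos(th),-np.sin(th)],[np.sin(th),np.cos(th)]])
for x in(-.009,.009):
    a,b=[tuple(((proj("top",(*(o+R@[x,y]),.1))-[345,162])*8).astype(int)) for y in(-.04,.04)]
    cv2.line(im,a,b,(0,0,255),1)
cv2.imwrite("pics/z4.png",im)
E
```

```text
(no output)
```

View pics/z4.png

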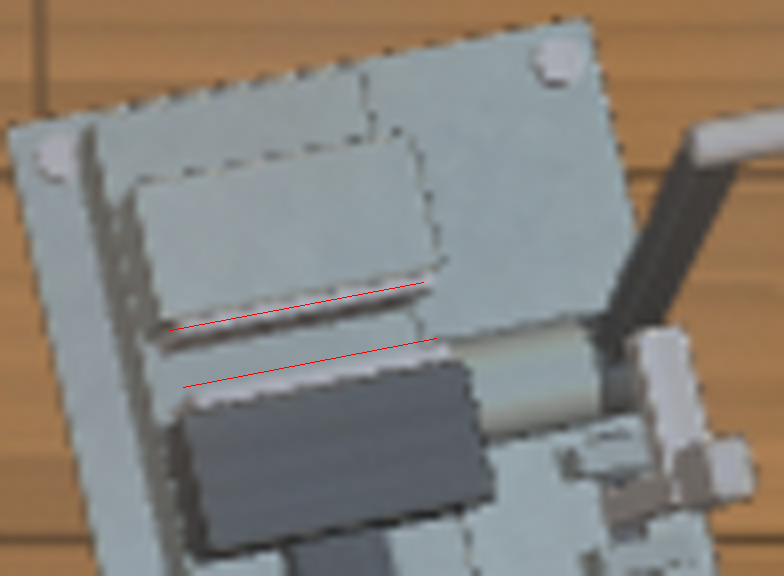

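The jaw faces sit about 2.5 mm towards -x of my estimate, so the slot centre is about (0.5735, -0.1165) with yaw 0.195. Moving above it.

>>> apply_moves([
  {"translation": [0.02,-0.042,0],"turn": [0,0,0],"hand": 0.0},
  {"translation": [0.02,-0.042,0],"turn": [0,0,0],"hand": 0.0},
  {"translation": [0.02,-0.042,0],"turn": [0,0,0],"hand": 0.0},
  {"translation": [0.02,-0.042,0],"turn": [0,0,0],"hand": 0.0},
  {"translation": [0.008,-0.016,0],"turn": [0,0,0],"hand": 0.0},
])

```text
time: 7.2
ee_pos: [0.5658, -0.1041, 0.3654]
eef_rot: [0.638, 0.77, -0.003, 0.004]
ft_force: [0.4, -0.8, -3.7]
width: 0.0111
```

>>> apply_moves([
  {"translation": [0,0,0],"turn": [0,0,0],"hand": 0.0},
])

```text
time: 7.3
ee_pos: [0.5665, -0.1073, 0.3642]
eef_rot: [0.639, 0.769, -0.003, 0.003]
ft_force: [-1.0, 0.6, -3.3]
width: 0.0115
```

>>> apply_moves([
  {"translation": [0.004,-0.005,-0.03],"turn": [0.0084,0.0008,0.01],"hand": 0.0},
  {"translation": [0.003,-0.004,-0.035],"turn": [0,0,0],"hand": 0.0},
  {"translation": [0,0,-0.03],"turn": [0,0,0],"hand": 0.0},
  {"translation": [0,0,-0.02],"turn": [0,0,0],"hand": 0.0},
  {"translation": [0,0,0],"turn": [0,0,0],"hand": 0.0},
])

```text
time: 7.8
ee_pos: [0.5736, -0.1121, 0.2459]
eef_rot: [0.634, 0.774, 0.001, -0.0]
ft_force: [-1.5, 0.1, -2.7]
width: 0.0117
```

```bash
python3 - <<'E'
from h import *
st=readout.read_state();p=st["ee_pos"];print(p,st["eef_rot"],st["ft_force"])
s=camera("side")[:,:,::-1];cv2.imwrite("pics/side5.png",s)
im=np.clip(crop(s,270,70,110,85,7)*1.5,0,255).astype(np.uint8)
o=np.array([.5735,-.1165]);th=.195;R=np.array([[np.cos(th),-np.sin(th)],[np.sin(th),np.cos(th)]])
px=lambda P:tuple(((proj("side",P)-[270,70])*7).astype(int))
for x in(-.009,.009): cv2.line(im,px((*(o+R@[x,-.04]),.1)),px((*(o+R@[x,.04]),.1)),(0,0,255),1)
q=p[:2]
for x in(-.006,.006): cv2.line(im,px((*(q+R@[x,.022]),p[2]-.129)),px((*(q+R@[x,.022]),p[2]+.021)),(0,255,0),1)
cv2.imwrite("pics/z5.png",im)
E
```

```text
[ 0.5736 -0.1121  0.2459] [ 0.6338  0.7735  0.0014 -0.0001] [-1.5247  0.0817 -2.6953]
```

View pics/z5.png

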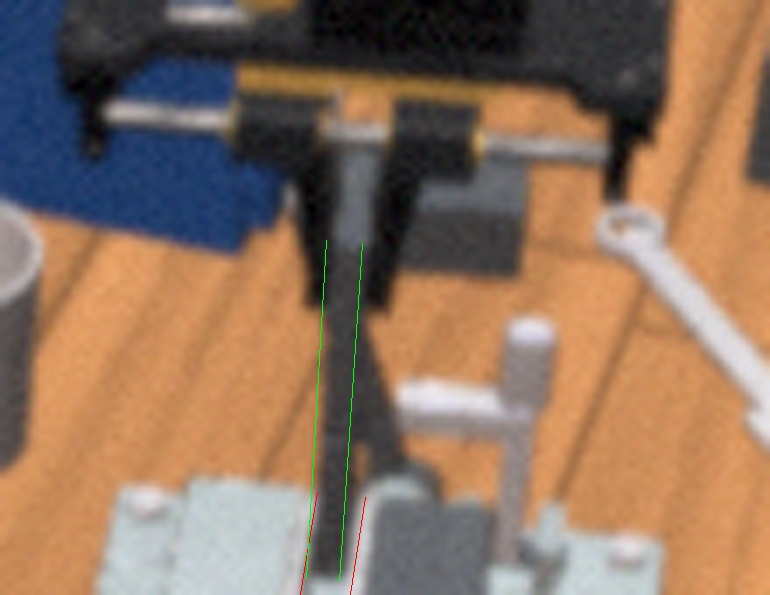

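The strap's lower end (cols 318–350) is centred between the jaw faces (cols 310–357). Lowering it.

>>> apply_moves([
  {"translation": [0,-0.002,-0.015],"turn": [0,0,0],"hand": 0.0},
  {"translation": [0,0,-0.015],"turn": [0,0,0],"hand": 0.0},
  {"translation": [0,0,-0.01],"turn": [0,0,0],"hand": 0.0},
  {"translation": [0,0,0],"turn": [0,0,0],"hand": 0.0},
])

```text
time: 8.25
ee_pos: [0.5757, -0.1129, 0.208]
eef_rot: [0.633, 0.774, 0.003, 0.003]
ft_force: [-0.6, -0.1, -3.8]
width: 0.0117
```

>>> apply_moves([
  {"translation": [-0.0015,0,0],"turn": [0,0.008,0],"hand": 0.0},
  {"translation": [0,0,-0.006],"turn": [0,0,0],"hand": 0.0},
  {"translation": [0,0,-0.006],"turn": [0,0,0],"hand": 0.0},
  {"translation": [0,0,0],"turn": [0,0,0],"hand": 0.0},
])

```text
time: 8.65
ee_pos: [0.5747, -0.1129, 0.1961]
eef_rot: [0.633, 0.774, 0.001, 0.0]
ft_force: [-0.4, 0.2, -4.1]
width: 0.0118
```

>>> apply_moves([
  {"translation": [0,0,-0.005],"turn": [0,0,0],"hand": 0.0},
  {"translation": [0,0,-0.004],"turn": [0,0,0],"hand": 0.0},
  {"translation": [0,0,0],"turn": [0,0,0],"hand": 0.0},
])

```text
time: 8.95
ee_pos: [0.5748, -0.1129, 0.1864]
eef_rot: [0.633, 0.774, 0.001, 0.0]
ft_force: [-0.0, -0.1, -2.7]
width: 0.0121
```

>>> apply_moves([
  {"translation": [0,0,-0.003],"turn": [0,0,0],"hand": 0.0},
  {"translation": [0,0,0],"turn": [0,0,0],"hand": 0.0},
])

```text
time: 9.15
ee_pos: [0.5756, -0.1131, 0.1842]
eef_rot: [0.633, 0.774, 0.001, 0.001]
ft_force: [-0.2, 0.1, -4.1]
width: 0.0116
```

>>> apply_moves([
  {"translation": [-0.0005,0,-0.003],"turn": [0,0,0],"hand": 0.0},
  {"translation": [0,0,-0.001],"turn": [0,0,0],"hand": 0.0},
])

```text
time: 9.35
ee_pos: [0.577, -0.1134, 0.184]
eef_rot: [0.633, 0.774, 0.002, 0.004]
ft_force: [-1.6, 1.7, 0.1]
width: 0.0114
```

The strap is on the floor of the slot: the TCP is at 0.184 as predicted and the weight has come off. I'll level it and let go.

>>> apply_moves([
  {"translation": [-0.0015,0,0],"turn": [0,0.0087,0],"hand": 0.0},
  {"translation": [0,0,0],"turn": [0,0,0],"hand": 0.0},
])

```text
time: 9.55
ee_pos: [0.5754, -0.1133, 0.184]
eef_rot: [0.633, 0.774, -0.001, 0.0]
ft_force: [-0.7, 0.1, -1.2]
width: 0.0116
```

>>> apply_moves([
  {"translation": [0,0,0],"turn": [0,0,0],"hand": 0.04},
  {"translation": [0,0,0],"turn": [0,0,0],"hand": 0.05},
  {"translation": [0,0,0],"turn": [0,0,0],"hand": 0.05},
  {"translation": [0,0,0],"turn": [0,0,0],"hand": 0.05},
  {"translation": [0,0,0],"turn": [0,0,0],"hand": 0.05},
])

```text
time: 10.05
ee_pos: [0.5759, -0.1133, 0.1843]
eef_rot: [0.633, 0.774, -0.0, 0.001]
ft_force: [-0.1, -0.4, 0.6]
width: 0.0436
```

>>> apply_moves([
  {"translation": [0,0,0.02],"turn": [0,0,0],"hand": 0.05},
  {"translation": [0,0,0.03],"turn": [0,0,0],"hand": 0.05},
  {"translation": [0,0,0.04],"turn": [0,0,0],"hand": 0.05},
  {"translation": [0,0,0.03],"turn": [0,0,0],"hand": 0.05},
  {"translation": [-0.008,-0.01,0],"turn": [0,0,-0.145],"hand": 0.0},
])

```text
time: 10.55
ee_pos: [0.5668, -0.1214, 0.3076]
eef_rot: [0.687, 0.727, 0.0, -0.001]
ft_force: [-0.1, 0.6, -1.1]
width: 0.0471
```

>>> apply_moves([
  {"translation": [-0.008,-0.015,0],"turn": [0,0,-0.145],"hand": 0.0},
  {"translation": [-0.008,-0.015,0],"turn": [0,0,-0.145],"hand": 0.0},
  {"translation": [-0.008,-0.015,0],"turn": [0,0,-0.145],"hand": 0.0},
  {"translation": [-0.008,-0.015,0],"turn": [0,0,-0.145],"hand": 0.0},
  {"translation": [-0.008,-0.015,0],"turn": [0,0,-0.145],"hand": 0.0},
])

```text
time: 11.05
ee_pos: [0.5262, -0.1973, 0.3099]
eef_rot: [0.905, 0.425, 0.002, 0.001]
ft_force: [-0.5, 0.2, -0.5]
width: 0.0097
```

>>> apply_moves([
  {"translation": [0,0,0],"turn": [0,0,-0.145],"hand": 0.0},
  {"translation": [0,0,0],"turn": [0,0,-0.145],"hand": 0.0},
  {"translation": [0,0,0],"turn": [0,0,-0.145],"hand": 0.0},
  {"translation": [0,0,0],"turn": [0,0,-0.145],"hand": 0.0},
  {"translation": [0,0,0],"turn": [0,0,-0.1],"hand": 0.0},
])

```text
time: 11.55
ee_pos: [0.5247, -0.2009, 0.3102]
eef_rot: [0.996, 0.085, 0.001, 0.002]
ft_force: [-0.0, -0.0, -0.4]
width: 0.0005
```

```bash
python3 - <<'E'
from h import *
st=readout.read_state();p=st["ee_pos"];print(st["time"],p,st["eef_rot"],st["ft_force"],st["width"],st["joint_positions"])
q=st["eef_rot"];print("yaw",2*np.arctan2(q[1],q[0])-np.pi/2,"goal",.195-np.pi/2)
s=camera("side")[:,:,::-1];t=camera("top")[:,:,::-1]
im=np.hstack([crop(s,270,60,130,150,3),crop(t,340,130,130,150,3)])
cv2.imwrite("pics/z6.png",np.clip(im*1.5,0,255).astype(np.uint8))
E
```

```text
11.55 [ 0.5247 -0.2009  0.3102] [0.9964 0.0853 0.0008 0.0021] [-0.0174 -0.0052 -0.3798] 0.0005099635357960145 [ 0.7216  0.1989 -0.5111  1.4944  0.1008  1.4708 -1.1908]
yaw -1.3999518295075437 goal -1.3757963267948965
```

View pics/z6.png

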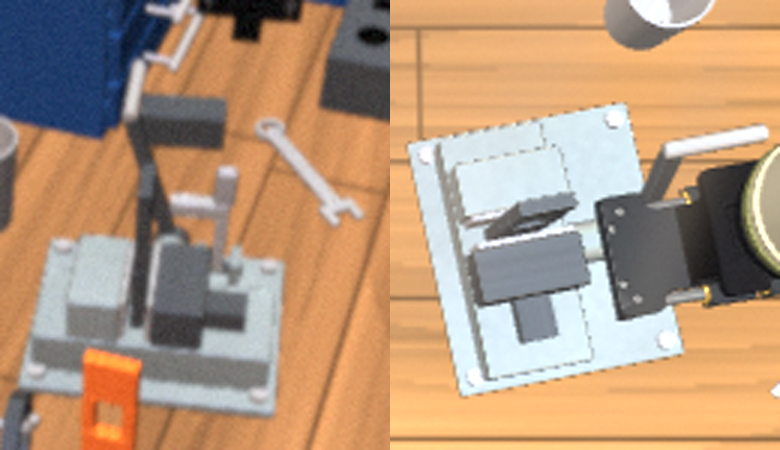

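The strap stands upright in the slot, let go, with the catch still up. Now I'll lower the closed fingers beside the tab on its +y side.

>>> apply_moves([
  {"translation": [-0.001,0.002,-0.04],"turn": [0,0,0],"hand": 0.0},
  {"translation": [0,0,-0.045],"turn": [0,0,0],"hand": 0.0},
  {"translation": [0,0,-0.045],"turn": [0,0,0],"hand": 0.0},
  {"translation": [0,0,-0.015],"turn": [0,0,0],"hand": 0.0},
  {"translation": [0,0,0],"turn": [0,0,0],"hand": 0.0},
])

```text
time: 12.15
ee_pos: [0.5239, -0.1983, 0.1622]
eef_rot: [0.995, 0.097, 0.003, 0.003]
ft_force: [0.3, 0.4, -0.2]
width: 0.0001
```

>>> apply_moves([
  {"translation": [0,0,-0.015],"turn": [0,0,0],"hand": 0.0},
  {"translation": [0,0,-0.015],"turn": [0,0,0],"hand": 0.0},
  {"translation": [0,0,-0.006],"turn": [0,0,0],"hand": 0.0},
  {"translation": [0,0,0],"turn": [0,0,0],"hand": 0.0},
])

```text
time: 12.55
ee_pos: [0.5253, -0.1987, 0.1258]
eef_rot: [0.995, 0.099, 0.005, 0.004]
ft_force: [-0.2, 0.0, 0.1]
width: 0.0006
```

>>> apply_moves([
  {"translation": [0.002,-0.012,0],"turn": [0,0,0],"hand": 0.0},
  {"translation": [0.003,-0.015,0],"turn": [0,0,0],"hand": 0.0},
  {"translation": [0.003,-0.016,0],"turn": [0,0,0],"hand": 0.0},
  {"translation": [0.003,-0.018,0],"turn": [0,0,0],"hand": 0.0},
  {"translation": [0.003,-0.018,0],"turn": [0,0,0],"hand": 0.0},
])

```text
time: 13.05
ee_pos: [0.5415, -0.2841, 0.1285]
eef_rot: [0.995, 0.1, 0.006, 0.005]
ft_force: [0.3, 0.4, -0.1]
width: 0.0004
```

>>> apply_moves([
  {"translation": [0.003,-0.018,0],"turn": [0,0,0],"hand": 0.0},
  {"translation": [0,0,0],"turn": [0,0,0],"hand": 0.0},
  {"translation": [0,0,0],"turn": [0,0,0],"hand": 0.0},
])

```text
time: 13.35
ee_pos: [0.5441, -0.3108, 0.1289]
eef_rot: [0.995, 0.097, 0.007, 0.007]
ft_force: [-0.4, 1.4, -0.8]
width: 0.0008
```

>>> apply_moves([
  {"translation": [0,0,0.04],"turn": [0,0,0],"hand": 0.0},
  {"translation": [0,0,0.045],"turn": [0,0,0],"hand": 0.0},
  {"translation": [0,0,0.045],"turn": [0,0,0.1],"hand": 0.03},
  {"translation": [0,0,0.035],"turn": [0,0,0.145],"hand": 0.06},
  {"translation": [0,0,0],"turn": [0,0,0.145],"hand": 0.06},
])

```text
time: 13.85
ee_pos: [0.5421, -0.3085, 0.2994]
eef_rot: [0.956, 0.294, 0.005, 0.006]
ft_force: [-0.3, 0.6, 0.3]
width: 0.0168
```

>>> apply_moves([
  {"translation": [0,0,0],"turn": [0,0,0.145],"hand": 0.06},
  {"translation": [0,0,0],"turn": [0,0,0.145],"hand": 0.06},
  {"translation": [0,0,0],"turn": [0,0,0.145],"hand": 0.06},
  {"translation": [0,0,0],"turn": [0,0,0.145],"hand": 0.06},
  {"translation": [0,0,0],"turn": [0,0,0.145],"hand": 0.06},
])

```text
time: 14.35
ee_pos: [0.5433, -0.3061, 0.3032]
eef_rot: [0.782, 0.623, 0.009, 0.005]
ft_force: [1.1, -0.4, -0.0]
width: 0.0553
```

>>> apply_moves([
  {"translation": [0,0,0],"turn": [0,0,0.145],"hand": 0.06},
  {"translation": [0,0,0],"turn": [0,0,0.145],"hand": 0.06},
  {"translation": [0,0,0],"turn": [0,0,0.13],"hand": 0.06},
  {"translation": [0,0,0],"turn": [0,0,0],"hand": 0.06},
])

```text
time: 14.75
ee_pos: [0.5435, -0.3043, 0.304]
eef_rot: [0.627, 0.779, 0.01, 0.003]
ft_force: [-0.1, -0.1, -0.0]
width: 0.0597
```

```bash
python3 - <<'E'
from h import *
st=readout.read_state();p=st["ee_pos"];q=st["eef_rot"];print(st["time"],p,q,st["ft_force"],st["width"])
print("yaw",2*np.arctan2(q[1],q[0])-np.pi/2,"ztool",2*(q[0]*q[2]+q[3]*q[1]),2*(q[1]*q[2]-q[3]*q[0]))
s=camera("side")[:,:,::-1];t=camera("top")[:,:,::-1]
im=np.hstack([crop(s,270,60,130,150,3),crop(t,340,130,130,150,3)])
cv2.imwrite("pics/z7.png",np.clip(im*1.5,0,255).astype(np.uint8))
E
```

```text
14.75 [ 0.5435 -0.3043  0.304 ] [0.627  0.7789 0.0098 0.0035] [-0.1479 -0.1209 -0.0383] 0.0597353583397188
yaw 0.21521624822276442 ztool 0.017668292147768605 0.01081439458637536
```

View pics/z7.png

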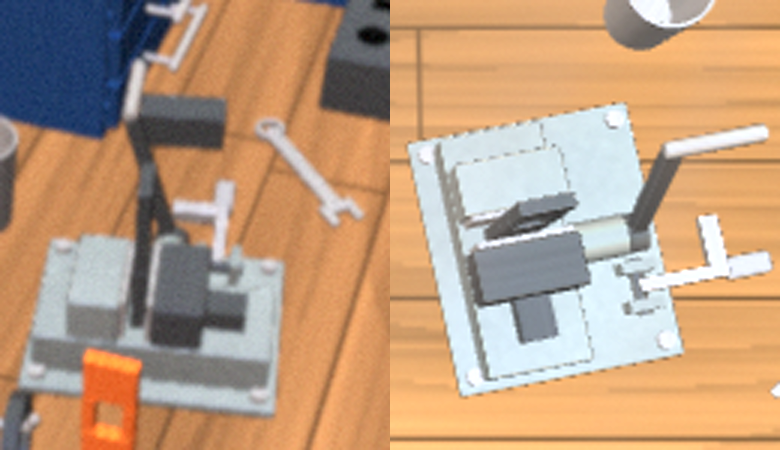

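The catch lies flipped over, the lever is at rest with its handle at cols 668–766 in the picture, and the strap still stands. Now to the handle.

>>> apply_moves([
  {"translation": [0.03,0.02,0],"turn": [-0.0108,0.0177,-0.02],"hand": 0.06},
  {"translation": [0.03,0.02,0],"turn": [0,0,0],"hand": 0.06},
  {"translation": [0.018,0.012,0],"turn": [0,0,0],"hand": 0.06},
  {"translation": [0,0,0],"turn": [0,0,0],"hand": 0.06},
])

```text
time: 15.25
ee_pos: [0.6227, -0.2521, 0.3042]
eef_rot: [0.645, 0.764, -0.001, 0.001]
ft_force: [0.2, 0.4, 0.5]
width: 0.0602
```

>>> apply_moves([
  {"translation": [0.002,0.002,-0.03],"turn": [0,0,0.015],"hand": 0.06},
  {"translation": [0,0,-0.035],"turn": [0,0,0],"hand": 0.06},
  {"translation": [0,0,-0.025],"turn": [0,0,0],"hand": 0.06},
  {"translation": [0,0,-0.01],"turn": [0,0,0],"hand": 0.06},
  {"translation": [0,0,0],"turn": [0,0,0],"hand": 0.06},
])

```text
time: 15.75
ee_pos: [0.6236, -0.2512, 0.2027]
eef_rot: [0.644, 0.765, -0.002, 0.002]
ft_force: [-0.8, -0.3, 0.9]
width: 0.0602
```

>>> apply_moves([
  {"translation": [0.001,0,-0.012],"turn": [0,0,0],"hand": 0.06},
  {"translation": [0,0,-0.008],"turn": [0,0,0],"hand": 0.06},
  {"translation": [0,0,0],"turn": [0,0,0],"hand": 0.06},
])

```text
time: 16.05
ee_pos: [0.6253, -0.2524, 0.1844]
eef_rot: [0.646, 0.764, -0.001, 0.004]
ft_force: [-0.2, -0.4, -0.2]
width: 0.0602
```

>>> apply_moves([
  {"translation": [0,0,0],"turn": [0,0,0],"hand": 0.0},
  {"translation": [0,0,0],"turn": [0,0,0],"hand": 0.0},
  {"translation": [0,0,0],"turn": [0,0,0],"hand": 0.0},
  {"translation": [0,0,0],"turn": [0,0,0],"hand": 0.0},
  {"translation": [0,0,0],"turn": [0,0,0],"hand": 0.0},
])

```text
time: 16.55
ee_pos: [0.6263, -0.2525, 0.1866]
eef_rot: [0.646, 0.764, -0.001, 0.005]
ft_force: [0.2, -0.5, -0.4]
width: 0.0279
```

>>> apply_moves([
  {"translation": [0,0,0],"turn": [0,0,0],"hand": 0.0},
  {"translation": [0,0,0],"turn": [0,0,0],"hand": 0.0},
  {"translation": [0,0,0],"turn": [0,0,0],"hand": 0.0},
])

```text
time: 16.85
ee_pos: [0.6273, -0.2523, 0.1868]
eef_rot: [0.645, 0.764, -0.0, 0.006]
ft_force: [3.2, -1.0, -3.3]
width: 0.0126
```

The handle is held. Pulling it along its arc.

>>> apply_moves([
  {"translation": [-0.0108,-0.0021,0.0028],"turn": [0,0,0],"hand": 0.0},
  {"translation": [-0.0108,-0.0021,0.002],"turn": [0,0,0],"hand": 0.0},
  {"translation": [-0.0108,-0.0021,0.001],"turn": [0,0,0],"hand": 0.0},
  {"translation": [-0.0108,-0.0021,0.0005],"turn": [0,0,0],"hand": 0.0},
], newtons=50)

```text
time: 17.25
ee_pos: [0.5898, -0.2595, 0.1947]
eef_rot: [0.644, 0.765, 0.005, 0.012]
ft_force: [8.3, -0.7, -4.8]
width: 0.0127
```

>>> apply_moves([
  {"translation": [-0.0108,-0.0021,-0.001],"turn": [0,0.02,0],"hand": 0.0},
  {"translation": [-0.0108,-0.0021,-0.001],"turn": [0,0,0],"hand": 0.0},
  {"translation": [-0.0108,-0.0021,-0.0015],"turn": [0,0,0],"hand": 0.0},
  {"translation": [-0.0108,-0.0021,-0.002],"turn": [0,0,0],"hand": 0.0},
])

```text
time: 17.65
ee_pos: [0.554, -0.2664, 0.1934]
eef_rot: [0.643, 0.766, 0.005, 0.013]
ft_force: [10.9, -1.6, -3.1]
width: 0.013
```

>>> apply_moves([
  {"translation": [-0.008,-0.0016,-0.002],"turn": [0,0.02,0],"hand": 0.0},
  {"translation": [-0.007,-0.0014,-0.002],"turn": [0,0,0],"hand": 0.0},
  {"translation": [-0.005,-0.001,-0.002],"turn": [0,0,0],"hand": 0.0},
  {"translation": [0,0,0],"turn": [0,0,0],"hand": 0.0},
])

```text
time: 18.05
ee_pos: [0.5415, -0.2688, 0.1909]
eef_rot: [0.641, 0.767, 0.005, 0.014]
ft_force: [9.9, -1.5, -7.4]
width: 0.0122
```

```bash
python3 - <<'E'
from h import *
st=readout.read_state();print(st["ft_force"],st["ee_pos"],st["width"])
s=camera("side")[:,:,::-1];t=camera("top")[:,:,::-1]
im=np.hstack([crop(s,270,60,130,150,3),crop(t,340,130,130,150,3)])
cv2.imwrite("pics/z8.png",np.clip(im*1.5,0,255).astype(np.uint8))
E
```

```text
[ 9.889 -1.479 -7.421] [ 0.5415 -0.2688  0.1909] 0.012249927509471969
```

View pics/z8.png

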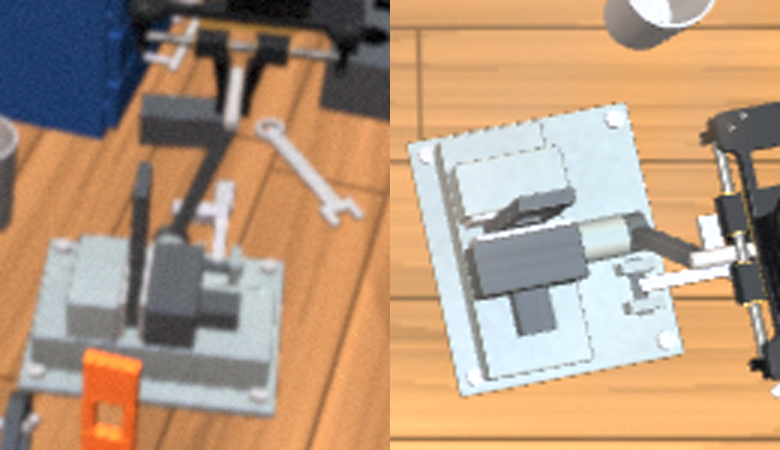

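The lever is at about 0.59 rad and the jaw is just reaching the strap. Pulling on in smaller steps.

>>> apply_moves([
  {"translation": [-0.006,-0.0012,-0.002],"turn": [0,0.02,0],"hand": 0.0},
  {"translation": [-0.006,-0.0012,-0.002],"turn": [0,0,0],"hand": 0.0},
  {"translation": [-0.005,-0.001,-0.002],"turn": [0,0,0],"hand": 0.0},
])

```text
time: 18.45
ee_pos: [0.5363, -0.2698, 0.1894]
eef_rot: [0.639, 0.769, 0.007, 0.017]
ft_force: [21.7, 0.0, -3.3]
width: 0.0129
```

>>> apply_moves([
  {"translation": [-0.009,-0.0018,-0.002],"turn": [0,0.03,0],"hand": 0.0},
  {"translation": [-0.009,-0.0018,-0.002],"turn": [0,0,0],"hand": 0.0},
])

```text
time: 18.65
ee_pos: [0.5317, -0.2705, 0.1884]
eef_rot: [0.637, 0.771, 0.007, 0.017]
ft_force: [42.5, -3.5, -21.2]
width: 0.0124
```

The lever is at about 0.66 rad and the wrist force is up, so the strap is clamped. I'll check that it holds steady, and that the strap is upright, before handing in.

```bash
python3 - <<'E'
from h import *
for i in range(6):
    s=camera("side")[:,:,::-1];st=readout.read_state();print(st["time"],st["ft_force"],st["ee_pos"],st["width"])
t=camera("top")[:,:,::-1]
im=np.hstack([crop(s,270,60,130,150,3),crop(t,340,130,130,150,3)])
cv2.imwrite("pics/z9.png",np.clip(im*1.5,0,255).astype(np.uint8))
o=np.array([.5735,-.1165]);th=.195;R=np.array([[np.cos(th),-np.sin(th)],[np.sin(th),np.cos(th)]])
for z in(.1,.205): print((proj("side",(*(o+R@[.003,.022]),z))-[270,60])*3)
E
```

```text
18.7 [ 41.6593  -2.5981 -19.0025] [ 0.5315 -0.2706  0.1883] 0.012311527127669404
18.75 [ 40.9843  -4.0256 -19.2888] [ 0.5317 -0.2705  0.1884] 0.013170122859706868
18.8 [ 40.2179  -3.62   -19.6059] [ 0.5318 -0.2705  0.1884] 0.012759529136877284
18.85 [ 40.6095  -2.5844 -19.8115] [ 0.5319 -0.2705  0.1884] 0.012259685579163952
18.9 [ 39.6743  -3.1601 -19.5378] [ 0.5319 -0.2705  0.1884] 0.012727286126338602
18.95 [ 39.4431  -3.4843 -19.2796] [ 0.5319 -0.2705  0.1884] 0.012447327849437551
[135.5246 289.4117]
[141.5556 193.3199]
```

View pics/z9.png

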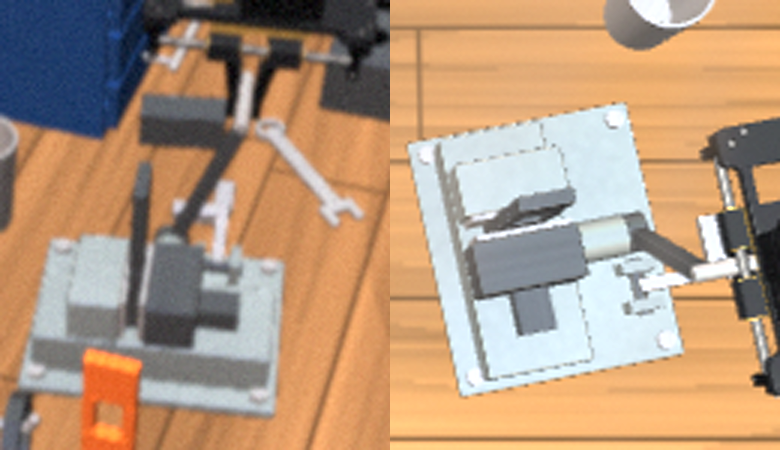

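```bash
python3 -c "
from bench import order,readout
print(order.close_job()); s=readout.read_state(); print(s['time'],s['ft_force'],s['ee_pos'],s['width'])"
```

```text
the job is handed in; nothing more can be done
None
the job is handed in; nothing more can be done
```

The job is handed in, at about 19 s of the 72 s allowed. No verdict was reported.

**What I did:** I lifted the strap about 20 mm and drew it off the middle hook. I stood it on the slot floor and let go with the catch still up. I then flipped the catch outwards with closed fingers, gripped the handle, and pulled the lever until the strap clamped. The job was handed in with the lever still held.

**Last checks:**
- **Lever:** about 0.66 rad, worked out from how far the handle travelled, since its angle can't be read directly.
- **Hold:** the handle force was about 40 N along x and easing slowly (42 to 39 N over 0.3 s), with the gripper steady to within 0.5 mm.
- **Strap and catch:** the pictures show the strap upright between the jaws and the catch lying flipped over.

**Not checked or off:**
- **Jaw squeeze:** I inferred it from the handle force and lever angle; it was not measured.
- **Other hanging pieces:** the ring and eyebar were not looked at again after the strap left the rack. No contact showed in the forces.
- **First grip:** it closed late and held the strap only by the fingertips, so I set the strap back on its hook and gripped it lower.
- **Handle width:** the grip read about 12.6 mm on the 14 mm handle. It held throughout, and I did not find out why.

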